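Close the foiling jig over a passport cover

TASK

Get the teal passport cover ready for foiling: first push it gently along its channel in the jig until it is home against the back stop, without lifting it. Then gently fold the standing brass mask flap down flat over it and push the flap sideways by its black thumb ridge until its front edge is tucked well beneath the dark retaining lip, so that it stays shut by itself. Leave the other things on the table alone.

Things in the scene. Friction and masses are not known exactly. Their poses are not given: they have to be found in the camera images.
- jig: Foiling jig, fixed to the table: dark wooden base 170 x 170 x 8 mm. Origin: centre of its underside; jig x is the way the cover is pushed in (away from the robot), jig y points to the flap's hinge, z up. Two aluminium guide rails, tops 15 mm above the table, inner faces at y = +-49, from x = -52 to +72 mm; hinge brackets up to 27 mm high at x = -58 and +62, y = 49 to 83 mm
- stop (a point): Foot of the back stop's face, at jig (66, 0, 8) mm: an aluminium bar across the channel, its top 17 mm above the table
- cover: Teal passport cover, 120 (x) x 94 (y) x 8 mm, 40 to 85 g, loose, flat on the jig's base between the rails. Origin: centre of its underside, 8 mm above the table. It starts 20 to 38 mm short of the stop, its near edge (60 mm from the origin along -x) towards the robot; home against the stop its origin is at jig x = +6 mm. Sliding it takes about 1 N
- flap (a joint): Hinge of the brass mask flap, rad: 0 = flat over the cover, 1.57 = upright, more = leaning outwards (limit 2.0). The flap is a 4 mm plate, 100 mm wide along jig x (-48 to +52), reaching 118 mm from its axis; closed it reaches towards jig -y. A weak spring (about 0.8 N at 70 mm from the axis) stands it up again whenever it is let go untucked
- hinge_axis (a point): Middle of the flap's hinge axis, which runs along jig x, 20 mm above the table, at jig y = +62 mm less the value of flap_slide. The closed flap's upper face is 22 mm above the table. Between 20 and 55 mm from this axis the flap has a window 44 mm wide; from 55 to 118 mm it is whole
- flap_slide (a joint): Slot of the flap's hinge, m: the whole flap slides along jig -y, towards the lip, from 0 (drawn back) to 0.014 (fully tucked). Stiff: needs about 2 N and stays where it is left. It must be under 4 mm while the flap is folded down, else the edge lands on top of the lip
- flap_edge (a point): Middle of the flap's free edge, mid-thickness (the point turns with the flap)
- flap_push (a point): Foot of the thumb ridge on the flap's outer (upper when closed) face, middle of its hinge side, 88 mm from the hinge axis. The ridge is a black bar 60 mm long along jig x, 6 mm thick, 9 mm high; a fingertip standing on the flap on its hinge side pushes the flap towards the lip
- lip_edge (a point): Middle of the retaining lip's free edge, on its underside: jig (2, -60, 24.5) mm. The lip is a dark steel plate 70 mm long along jig x, 4 mm thick, overhanging from a wall at y = -79 towards +y; two screw heads on it reach 30 mm above the table. The closed flap's edge lies 4 mm short of it when flap_slide is 0 and 10 mm beneath it when fully tucked
- stamp: Bystander: wooden-handled hand stamp, 29 x 30 x 73 mm, upright; origin centre of its underside
- gold_spool: Bystander: spool of gold ribbon, 54 x 64 x 18 mm; origin centre of its underside
- silver_roll: Bystander: silver foil roll, 52 x 52 x 31 mm; origin centre of its underside
- gift_box: Bystander: navy gift box, 62 x 150 x 34 mm; origin centre of its underside
- eraser_block: Bystander: blue and white eraser, 21 x 50 x 12 mm; origin centre of its underside
Not all that is in view belongs to the job. Leave any orange look-alike of the cover alone.

How it is judged (in metres and radians):
On the way, in this order (a step that is already met when the one before it is completed fails the run):
1. the cover is home against the back stop, flat, with the flap still up (x of cover in the frame of jig above 0.003 m and z of cover in the frame of jig below 0.012 m and angle between cover's own z axis and vertical below 0.08 rad and value of joint flap above 0.8 rad), for 0.2 s.
2. the flap is folded flat over the cover (value of joint flap below 0.1 rad), for 0.1 s.
At the end, for the whole second after the job is handed in: The cover lies flat and within 3 mm of the back stop; the flap is shut (under 0.06 rad) with its edge at least 5 mm beneath the lip (slide over 9.5 mm) and stays so by itself (x of cover in the frame of jig above 0.003 m and z of cover in the frame of jig below 0.012 m and angle between cover's own z axis and vertical below 0.08 rad and value of joint flap below 0.06 rad and value of joint flap_slide above 0.0095 m and y of flap_edge in the frame of jig below -0.065 m and z of flap_edge in the frame of jig below 0.0265 m and linear speed of cover below 0.01 m/s); the robot touches nothing.
It fails at once if the cover is lifted or tipped (z of cover in the frame of jig above 0.016 m or angle between cover's own z axis and vertical above 0.15 rad).
It fails at once if the cover or the flap is pushed roughly, with more than 30 N (contact force between the fingers and cover above 30 N or contact force between the fingers and jig above 30 N).
It fails at once if another thing on the table (stamp, spool, foil roll, gift box, eraser) is moved by more than 2 cm or lifted (distance of any of stamp, gold_spool, silver_roll, gift_box, eraser_block from where it was at the start of the episode above 0.02 m or height (world z) of any of stamp, gold_spool, silver_roll, gift_box, eraser_block above 0.015 m).
It also fails if it takes over 48 s, if anything falls off the work surface, if the arm or the gripper's body presses on something with over 40 N, if the wrist force passes 120 N, or if a joint passes its speed limit or range.

ROBOT

A 7-joint arm with a two-finger parallel gripper is mounted at the origin on a cart in front of the work surface, level with it; the furniture and walls round the work are solid. World frame = base frame: x ahead of the robot, y to its left, z up, the work surface at z = 0. Lengths are in mm, angles in rad, forces in N, time in s.
With the tool pointing down it reaches from about 375 to 925 mm from the base axis. Payload 3.1 kg.
Tool frame: the origin (TCP) lies at the very end of the fingers, on their centre line; the grasp point (between the pads) lies 19 mm behind it (manip.pinch_z is the distance from the TCP to the grasp point, in mm); x points along the fingers, y is the direction in which the jaws open and shut, and the axes are right-handed (so a half turn about x gives the same grasp; the last joint's range is limited). The gripper opens to 85 mm and grips with 20 to 120 N. Pads are 22 mm wide; open, the fingers measure 114 mm over their backs; the gripper's body (76 mm by 85 mm) begins 54 mm behind the grasp point. The pads swing forward as they close: fully open they stand 13 mm farther back than shut.
Start: joints at [-1.246, 0.383, 0.044, 1.598, -0.018, 1.161, -0.05], TCP at [266.684, 592.775, 231.269] pointing down, gripper open.
Joint ranges: [-2.61, 2.61], [-0.41, 2.15], [-1.48, 1.57], [0, 2.5], [-1.57, 4.71], [0.05, 1.97], [-2.85, 2.85]. Speed limits (rad/s): [2.79, 2.79, 3.14, 3.14, 3.14, 3.14, 3.14].

INTERFACE

Orientations are given as a unit quaternion [w, x, y, z].
In Python, from bench import observe, viewer, close_job, manip gives the robot as it stands.
- The arm moves only by the tool carry_out, never from a script. Its argument "deltas" is a list of rows, each a list of 3 entries, a list of its own where there are three numbers: the shift along the tool's x, y, z normalised to -1 to 1, where 1 is 0.25 m, then the turn, a rotation vector about the tool's x, y, z normalised to -1 to 1, where 1 is pi rad, then the opening, from 0 (shut) to 1 (fully open). In form: [[[tx, ty, tz], [wx, wy, wz], hand], ...]. A call has 1 to 10 rows; each row is the pose to reach, as a shift and turn from the pose commanded when the call began, along the tool's axes at that moment, turning the shorter way round; what a row does not reach only later rows make up. A row lasts 1/8 s, in which the tool goes at most 62.5 mm and 10.7 degrees, less where a joint would pass 70% of its speed; a pose out of reach is approached as far as the arm can. A call with a number of a shift or a turn outside -1 to 1 is refused whole. A call with a gripper value outside its range is refused whole. The fingers move at their own pace and stop on an object; the grip force is fixed at half the most. Time passes only in rows, so rows that repeat a pose let the fingers close. It gives the time, the measured TCP pose, the force and the opening at its end, in the units of the state.
- observe(): the state, without advancing time (a new reading comes with each control period).
- viewer.get_image(name): name is "scene" or "top"; returns the picture (384x512x3 uint8, red, green, blue); there is no depth.
- viewer.camera_info(name): a dict with "mtx" (3x3 intrinsics, pixels), "dist_coeffs" ([k1, k2, p1, p2, k3] as OpenCV has them; the pictures are not rectified), "world_from_camera" (4x4, takes a point from camera to world coordinates). Camera axes: x right, y up, looking along -z (the intrinsics and any distortion apply to the point x, -y, -z); pixel columns grow to the right and rows downward; lengths in mm; the calibration is good to about 2 mm. A picture is of the moment at which its call begins. camera_info takes no time and is no camera call.
- close_job(): hands the job in, once; it reports no verdict.
The state is a dict: "clock": time; "joint_pos": joint angles; "joint_vel": joint speeds; "joint_torque": joint torques, N m; "ee_pos": TCP position; "ee_rot": TCP orientation; "ft_force": force on the tool from outside, world axes, zero at the start; "wrist_torque": the same for the moment, N m; "grip_width": finger opening in mm.
Only numpy, scipy, OpenCV 4.12 (cv2) and the standard library are available. Lean on these libraries where they do the work, as an engineer would, in place of code of your own. Each camera call takes 0.05 s, during which the arm holds its last target.

## Working session

There is one attempt and no reset: what is moved stays moved. The work goes in short steps, Python scripts to look and compute and a tool call to move; the robot and the scene stay as the last step left them, time stands still between calls to the robot, and variables do not carry over. Pictures are saved under pics/ and viewed, and the job is handed in when it is done.

Besides the shell and the picture viewer there is one more tool, called after "Request:" by a JSON object that holds its "api" and its "payload". carry_out: Moves the arm, as the interface text tells. Its arguments: {"type":"object","properties":{"deltas":{"type":"array","items":{"type":"array"}}},"required":["deltas"]}

```bash
mkdir -p pics; ls; python3 - <<'E'
from bench import observe, viewer, manip
import cv2, numpy as np
s=observe(); print(s); print([a for a in dir(manip) if a[0]!='_'])
for n in("scene","top"):
    im=viewer.get_image(n); cv2.imwrite(f"pics/{n}0.png",im[:,:,::-1])
    print(viewer.camera_info(n))
E
```

```text
pics
{'clock': 0.0, 'joint_pos': array([-1.24576033,  0.38384203,  0.04384012,  1.59957806, -0.01791323,
        1.16118626, -0.04989384]), 'joint_vel': array([ 1.71711954e-03, -3.94521285e-05,  1.18590984e-03,  1.42721904e-03,
       -1.44607821e-03,  6.04686833e-04,  7.29034051e-04]), 'joint_torque': array([-4.54205128e-04, -4.33455777e+01,  1.02437798e+00, -2.49514371e+01,
        1.06222191e-02,  1.14180494e-02,  1.87359529e-05]), 'ee_pos': array([266.34581582, 591.89398048, 229.88081053]), 'ee_rot': array([ 0.69121871,  0.14744323,  0.69151637, -0.14927259]), 'ft_force': array([ 0.17030145, -0.11031768, -0.01444218]), 'wrist_torque': array([ 0.00894397,  0.01583659, -0.02134812]), 'grip_width': 85.64418312527407}
['PlanningError', 'pinch_z']
{'mtx': array([[361.07703343,   0.        , 256.73674738],
       [  0.        , 361.07703343, 199.0834368 ],
       [  0.        ,   0.        ,   1.        ]]), 'dist_coeffs': array([0.0044473, 0.       , 0.       , 0.       , 0.       ]), 'world_from_camera': array([[ 8.65032782e-01,  3.67733388e-01, -3.41306961e-01,
         1.34879681e+
[... 171 characters left out ...]
2],
       [ 0.00000000e+00,  0.00000000e+00,  0.00000000e+00,
         1.00000000e+00]])}
{'mtx': array([[435.59975323,   0.        , 254.23079637],
       [  0.        , 435.59975323, 187.5550488 ],
       [  0.        ,   0.        ,   1.        ]]), 'dist_coeffs': array([0.00269603, 0.        , 0.        , 0.        , 0.        ]), 'world_from_camera': array([[-2.68413774e-02,  9.86883500e-01, -1.59186988e-01,
         3.61270713e+02],
       [-9.99479156e-01, -2.36406685e-02,  2.19666926e-02,
         4.77936472e+01],
       [ 1.79152797e-02,  1.59693693e-01,  9.87004036e-01,
         1.23720739e+03],
       [ 0.00000000e+00,  0.00000000e+00,  0.00000000e+00,
         1.00000000e+00]])}
```

View pics/scene0.png

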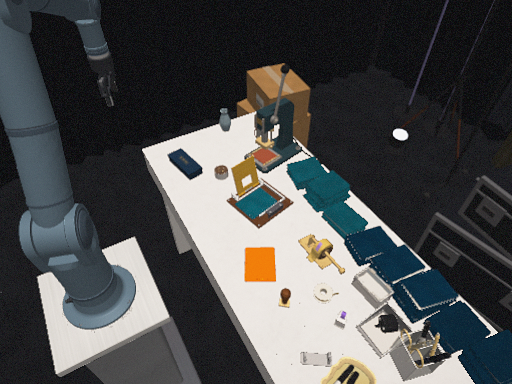

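View pics/top0.png

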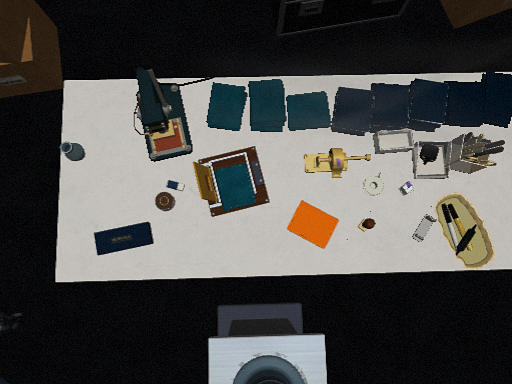

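The jig, with its flap standing on the left, is at about (232,180) in the top view. Inside it is the teal cover at (236,186). The orange look-alike is at (313,224), and other teal covers are stacked at the back around (225–310,105). The one in the jig's channel fits the description, so I'll enlarge it to confirm.

```bash
python3 - <<'E'
import cv2
a=cv2.imread("pics/top0.png")[135:225,150:280]
cv2.imwrite("pics/topc.png",cv2.resize(a,None,fx=6,fy=6,interpolation=cv2.INTER_CUBIC))
a=cv2.imread("pics/scene0.png")[150:230,210:310]
cv2.imwrite("pics/scenec.png",cv2.resize(a,None,fx=7,fy=7,interpolation=cv2.INTER_CUBIC))
E
```

```text
(no output)
```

View pics/topc.png

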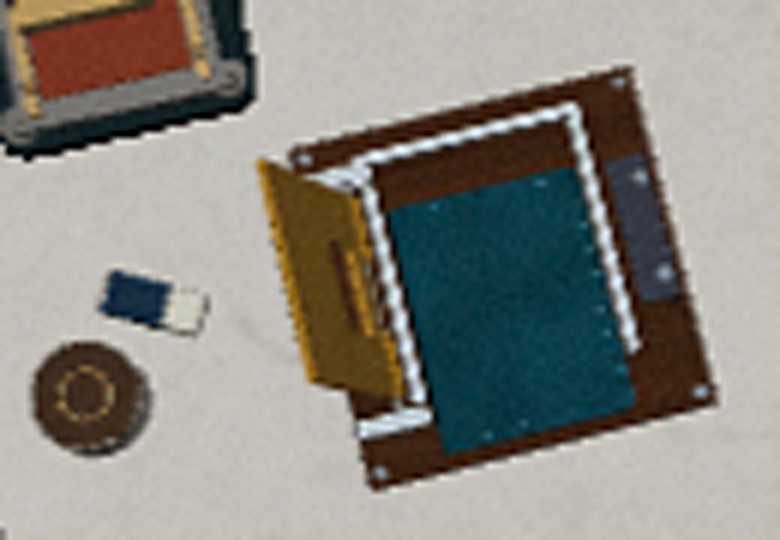

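View pics/scenec.png

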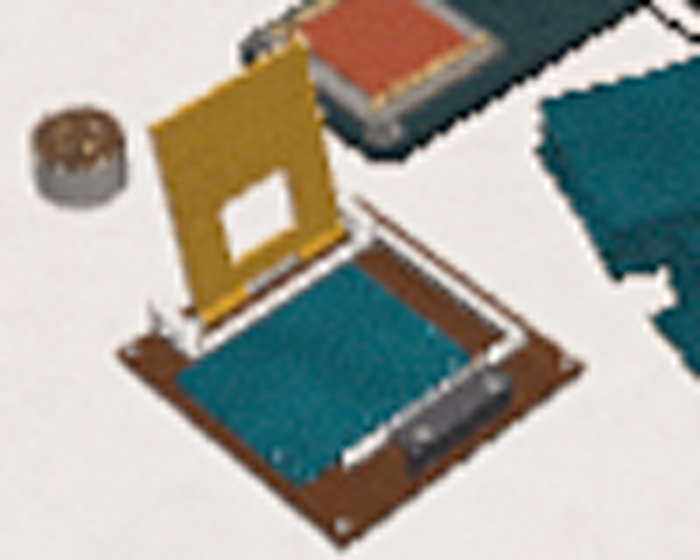

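The crops confirm it. The teal cover lies between the rails, with its near edge in the top crop running from (440,452) to (632,405). The standing flap is at left and the dark lip at right (645,230). Next I'll fit the jig pose.

```bash
cat > h.py <<'E'
import numpy as np, cv2, json
from scipy.optimize import least_squares
from scipy.spatial.transform import Rotation as R
from bench import viewer, observe
CI={n:viewer.camera_info(n) for n in("scene","top")}
def proj(n,P):
    c=CI[n];T=np.linalg.inv(c["world_from_camera"]);P=np.atleast_2d(P)
    p=P@T[:3,:3].T+T[:3,3]; p=p*[1,-1,-1]
    return cv2.projectPoints(p,np.zeros(3),np.zeros(3),c["mtx"],c["dist_coeffs"])[0].reshape(-1,2)
def w(J,P):
    P=np.atleast_2d(np.array(P,float));c,s=np.cos(J[2]),np.sin(J[2])
    return np.c_[J[0]+c*P[:,0]-s*P[:,1],J[1]+s*P[:,0]+c*P[:,1],P[:,2]]
def inv(J,P):
    P=np.atleast_2d(np.array(P,float))-[J[0],J[1],0];c,s=np.cos(J[2]),np.sin(J[2])
    return np.c_[c*P[:,0]+s*P[:,1],-s*P[:,0]+c*P[:,1],P[:,2]]
def tc(u): return (np.array(u)+.5)/6-.5+[150,135]
def sc(u): return (np.array(u)+.5)/7-.5+[210,150]
def ray(n,px,z):
    c=CI[n];q=cv2.undistortPoints(np.array([[px]],float),c["mtx"],c["dist_coeffs"])[0,0]
    d=c["world_from_camera"][:3,:3]@[q[0],-q[1],-1];o=c["world_from_camera"][:3,3]
    return o+d*(z-o[2])/d[2]
E
python3 - <<'E'
from h import *
t=[((85,85,8),(293,150)),((85,-85,8),(632,68)),((-85,-85,8),(716,403)),((-85,85,8),(374,489))]
s=[((-85,85,8),(118,352)),((-85,-85,8),(342,548)),((85,-85,8),(583,370))]
def f(J): return np.r_[(proj("top",w(J,[a for a,_ in t]))-tc([b for _,b in t])).ravel(),(proj("scene",w(J,[a for a,_ in s]))-sc([b for _,b in s])).ravel()]
r=least_squares(f,[560,100,.2]);J=r.x
print(J,r.fun.round(2)); json.dump(list(J),open("J.json","w"))
f2=lambda J:f(J)[:8]; print(least_squares(f2,J).x); print(least_squares(lambda J:f(J)[8:],J).x)
# cover corners
for u in[(440,452),(632,405),(390,210),(574,168)]: print("cover",inv(J,ray("top",tc(u),16)).round(1))
for u in[(300,487),(175,378),(350,262),(470,355)]: print("coverS",inv(J,ray("scene",sc(u),16)).round(1))
# flap
def fl(v):
    th=v
    return None
def P(q,x,r,off=2): return (x,62-r*np.cos(q)+off*np.sin(q)*0,20+r*np.sin(q))
ob=[("top",tc((262,160)),(52,118)),("top",tc((312,382)),(-48,118)),("scene",sc((150,128)),(-48,118)),("scene",sc((297,42)),(52,118))]
g=lambda q:np.concatenate([(proj(n,w(J,[P(q[0],*a)]))[0]-b) for n,b,a in ob])
r=least_squares(g,[1.6]);print("flap",r.x,r.fun.round(2))
print([ray("top",p,12).round(0) for p in [tc((152,302)),tc((90,390))]])
print("box",ray("top",(123,238),34), "press", ray("top",tc((200,130)),15))
E
```

```text
[5.80506728e+02 7.95237364e+01 2.16630024e-01] [-0.6  -0.07  0.13  0.04  0.55  0.63 -0.76  0.58  0.02  0.07  0.43  0.
  1.24 -0.16]
[5.81387302e+02 7.90183710e+01 2.19542324e-01]
[5.78845466e+02 8.05088597e+01 2.16026260e-01]
cover [[-75.3  48.2  16. ]]
cover [[-75.2 -44.6  16. ]]
cover [[43.  44.7 16. ]]
cover [[ 42.1 -45.2  16. ]]
coverS [[-80.1 -47.7  16. ]]
coverS [[-79.2  46.5  16. ]]
coverS [[40.6 47.1 16. ]]
coverS [[ 40.8 -41.7  16. ]]
flap [1.82671094] [-0.57  0.1  -0.28  0.35  0.52  0.17  1.58 -0.66]
[array([572., 246.,  12.]), array([531., 275.,  12.])]
box [424.37334368 383.19776338  34.        ] press [654.18586183 222.60674937  15.        ]
```

```bash
cat >> h.py <<'E'
J=np.array([580.5,79.3,0.2175])
def Rq(q): return R.from_quat(np.r_[q[1:],q[0]])
def plan(P0,R0,tgts,jig=True):
    """P0,R0 commanded pose; tgts list of (jig pos, Rtarget)"""
    for p,Rt in tgts:
        p=w(J,[p])[0] if jig else np.array(p)
        print("shift",(R0.inv().apply(p-P0)/250).round(4),"turn",((R0.inv()*Rt).as_rotvec()/np.pi).round(4),"dist",np.linalg.norm(p-P0).round(0))
def down(yaw,sign=1):
    y=np.array([np.cos(yaw),np.sin(yaw),0])*sign;x=np.array([0,0,-1.])
    return R.from_matrix(np.c_[x,y,np.cross(x,y)])
E
python3 - <<'E'
from h import *
s=observe();R0=Rq(s["ee_rot"]);print(R0.as_matrix().round(3))
P0=np.array([266.684,592.775,231.269])
for sg in(1,-1):
  Rt=down(J[2],sg); plan(P0,R0,[((-108,0,200),Rt)])
  Rt=down(J[2]+np.pi/2,sg); plan(P0,R0,[((-108,0,200),Rt)])
E
```

```text
[[-0.001  0.41   0.912]
 [-0.002  0.912 -0.41 ]
 [-1.    -0.002  0.   ]]
shift [ 0.1292 -1.6159  1.6409] turn [0.2962 0.0004 0.0007] dist 577.0
shift [ 0.1292 -1.6159  1.6409] turn [-2.038e-01 -2.000e-04  8.000e-04] dist 577.0
shift [ 0.1292 -1.6159  1.6409] turn [-7.038e-01 -8.000e-04  5.000e-04] dist 577.0
shift [ 0.1292 -1.6159  1.6409] turn [7.962e-01 1.000e-03 3.000e-04] dist 577.0
```

Request:
{"api": "carry_out", "payload": {"deltas": [[[0,-0.1,0.1],[0.02,0,0],0],[[0,-0.2,0.2],[0.04,0,0],0],[[0,-0.3,0.3],[0.06,0,0],0],[[0,-0.4,0.4],[0.08,0,0],0],[[0,-0.5,0.5],[0.1,0,0],0],[[0,-0.6,0.6],[0.12,0,0],0],[[0,-0.7,0.7],[0.14,0,0],0],[[0,-0.8,0.8],[0.16,0,0],0],[[0,-0.9,0.9],[0.18,0,0],0],[[0,-0.98,0.98],[0.2,0,0],0]]}}

```text
clock: 1.35
ee_pos: [390.5, 266.4, 231.3]
ee_rot: [0.611, 0.356, 0.611, -0.356]
ft_force: [0.5, 0.6, 0.7]
grip_width: -0.1
```

```bash
cat >> h.py <<'E'
def cmd0():
    c=json.load(open("cmd.json"));return np.array(c[0]),R.from_quat(c[1])
def setc(sh,tu=(0,0,0)):
    P,Rr=cmd0();P=P+Rr.apply(np.array(sh)*250);Rr=Rr*R.from_rotvec(np.array(tu)*np.pi)
    json.dump([list(P),list(Rr.as_quat())],open("cmd.json","w"));s=observe();print("cmd",P.round(1),"meas",s["ee_pos"].round(1),"cmd jig",inv(J,[P]).round(1),"meas jig",inv(J,[s["ee_pos"]]).round(1),"rot err",(Rr.inv()*Rq(s["ee_rot"])).as_rotvec().round(4),"ft",s["ft_force"].round(2),s["clock"])
def init(P,Rr): json.dump([list(P),list(Rr.as_quat())],open("cmd.json","w"))
E
python3 - <<'E'
from h import *
init([266.684,592.775,231.269],Rq([0.69121871,0.14744323,0.69151637,-0.14927259]))
setc((0,-.98,.98),(.2,0,0))
P,R0=cmd0(); plan(P,R0,[((-108,0,150),down(J[2]))])
E
```

```text
cmd [389.6 268.8 231.9] meas [390.5 266.4 231.3] cmd jig [[-145.5  226.3  231.9]] meas jig [[-145.1  223.7  231.3]] rot err [0.0054 0.0017 0.0021] ft [0.46 0.59 0.71] 1.35
shift [ 0.3295 -0.1255  0.9081] turn [0.0962 0.0006 0.0006] dist 244.0
```

Request:
{"api": "carry_out", "payload": {"deltas": [[[0.02,-0.02,0.12],[0.02,0,0],0],[[0.05,-0.04,0.25],[0.04,0,0],0],[[0.1,-0.06,0.4],[0.06,0,0],0],[[0.16,-0.08,0.55],[0.08,0,0],0],[[0.23,-0.1,0.7],[0.096,0,0],0],[[0.3,-0.12,0.82],[0.096,0,0],0],[[0.33,-0.126,0.908],[0.096,0,0],0],[[0.33,-0.126,0.908],[0.096,0,0],0]]}}

```text
clock: 2.35
ee_pos: [474.7, 53.1, 147.8]
ee_rot: [0.55, 0.443, 0.55, -0.445]
ft_force: [-0.6, 0.0, -0.1]
grip_width: 0.0
```

```bash
python3 - <<'E'
from h import *
setc((.33,-.126,.908),(.096,0,0))
P,R0=cmd0(); plan(P,R0,[((-108,0,30),down(J[2])),((-108,0,12.5),down(J[2])),((-90,0,12.5),down(J[2]))])
im=viewer.get_image("scene")[60:300,120:380];cv2.imwrite("pics/s1.png",cv2.resize(im[:,:,::-1],None,fx=2.5,fy=2.5,interpolation=cv2.INTER_CUBIC))
E
```

```text
cmd [474.9  56.  149.9] meas [474.7  53.1 147.8] cmd jig [[-108.1   -0.   149.9]] meas jig [[-109.    -2.8  147.8]] rot err [ 0.0061  0.0007 -0.0007] ft [-0.62  0.03 -0.11] 2.35
shift [ 0.4795  0.0012 -0.0011] turn [0.0002 0.0007 0.0005] dist 120.0
shift [ 0.5495  0.0014 -0.0012] turn [0.0002 0.0007 0.0005] dist 137.0
shift [ 0.5494  0.0734 -0.0012] turn [0.0002 0.0007 0.0005] dist 139.0
```

View pics/s1.png

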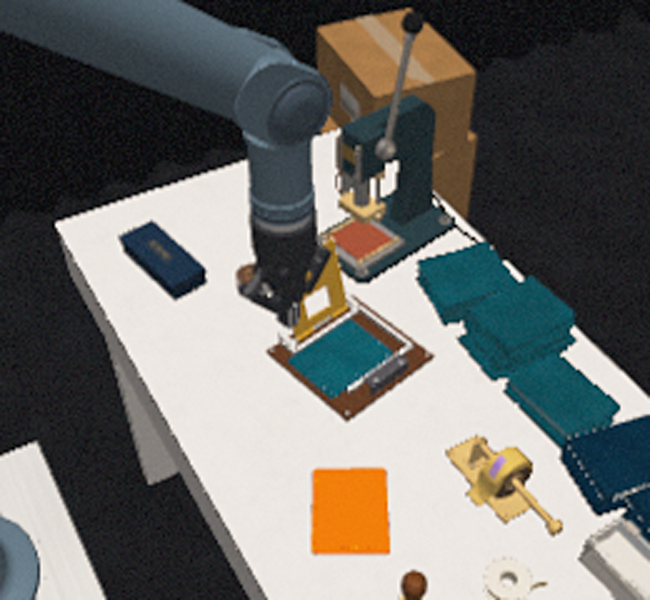

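The closed gripper is in front of the jig (fingertips near (292,322)), and the flap is still standing. I'll lower it to just above the base.

Request:
{"api": "carry_out", "payload": {"deltas": [[[0.1,0,0],[0,0,0],0],[[0.2,0,0],[0,0,0],0],[[0.3,0,0],[0,0,0],0],[[0.4,0,0],[0,0,0],0],[[0.48,0,0],[0,0,0],0],[[0.52,0,0],[0,0,0],0],[[0.54,0,0],[0,0,0],0],[[0.54,0,0],[0,0,0],0]]}}

```text
clock: 3.4
ee_pos: [475.2, 56.6, 14.0]
ee_rot: [0.552, 0.443, 0.552, -0.442]
ft_force: [0.4, -0.0, 0.5]
grip_width: -0.0
```

```bash
python3 - <<'E'
from h import *
setc((.54,0,0))
for n,(a,b,c,d) in {"top":(135,240,150,280),"scene":(150,240,210,310)}.items():
    im=viewer.get_image(n)[a:b,c:d];cv2.imwrite(f"pics/{n}2.png",cv2.resize(im[:,:,::-1],None,fx=6,fy=6,interpolation=cv2.INTER_CUBIC))
    s=observe();print(s["ee_pos"].round(1),s["ft_force"].round(2))
E
```

```text
cmd [474.8  55.6  14.9] meas [475.2  56.6  14. ] cmd jig [[-108.3   -0.3   14.9]] meas jig [[-107.7    0.5   14. ]] rot err [-0.0004  0.0024  0.0019] ft [ 0.36 -0.    0.48] 3.4
[475.5  56.5  14.3] [ 0.46  0.4  -0.27]
[475.7  56.4  14.4] [ 0.26  0.01 -0.24]
```

View pics/scene2.png

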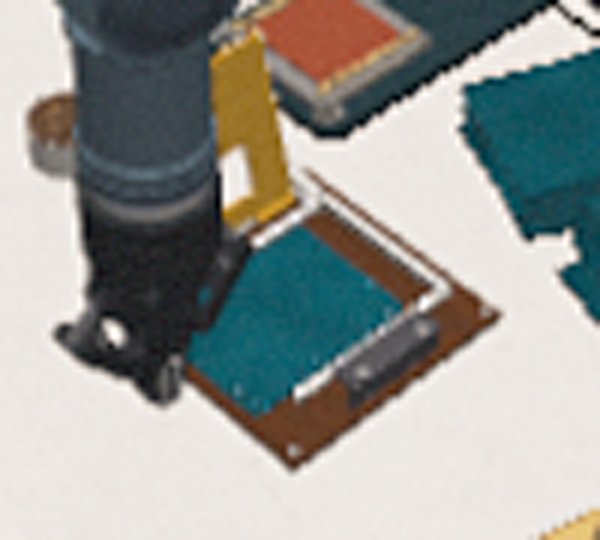

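View pics/top2.png

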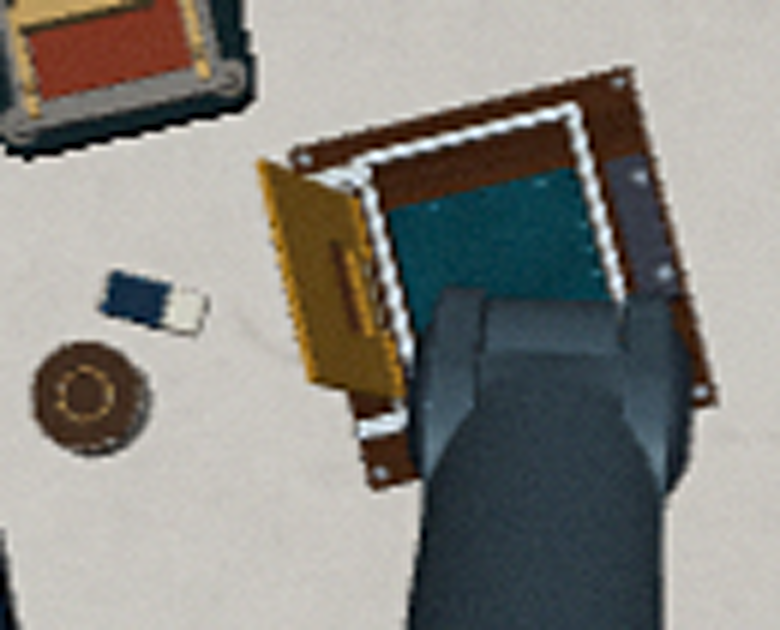

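Request:
{"api": "carry_out", "payload": {"deltas": [[[0.008,0.02,0],[0,0,0],0],[[0.008,0.035,0],[0,0,0],0],[[0.008,0.05,0],[0,0,0],0],[[0.008,0.06,0],[0,0,0],0],[[0.008,0.07,0],[0,0,0],0],[[0.008,0.08,0],[0,0,0],0],[[0.008,0.09,0],[0,0,0],0],[[0.008,0.1,0],[0,0,0],0],[[0.008,0.11,0],[0,0,0],0],[[0.008,0.12,0],[0,0,0],0]]}}

```text
clock: 4.75
ee_pos: [504.1, 62.6, 11.7]
ee_rot: [0.551, 0.442, 0.552, -0.443]
ft_force: [-0.5, 0.4, 0.6]
grip_width: 0.1
```

```bash
python3 - <<'E'
from h import *
setc((.008,0.12,0))
for n,(a,b,c,d) in {"scene":(150,240,210,310)}.items():
    im=viewer.get_image(n)[a:b,c:d];cv2.imwrite(f"pics/{n}3.png",cv2.resize(im[:,:,::-1],None,fx=7,fy=7,interpolation=cv2.INTER_CUBIC))
    s=observe();print(s["ee_pos"].round(1),s["ft_force"].round(2))
E
```

```text
cmd [504.1  62.1  12.8] meas [504.1  62.6  11.7] cmd jig [[-78.3  -0.3  12.8]] meas jig [[-78.2   0.2  11.7]] rot err [-0.      0.0022  0.0008] ft [-0.53  0.38  0.57] 4.75
[504.8  62.8  11.8] [ 0.45 -0.31  0.01]
```

View pics/scene3.png

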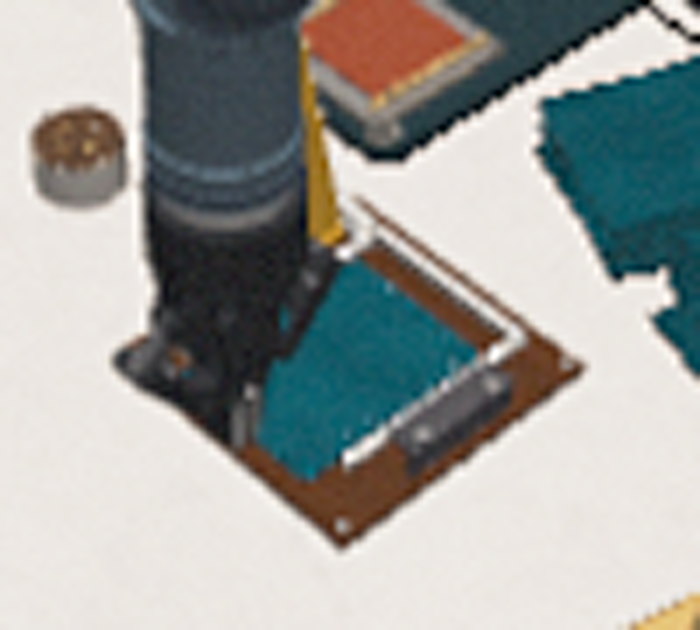

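The cover has begun to move: its near-right corner went from (300,487) to (312,478). I'll keep pushing in small steps and watch the force.

Request:
{"api": "carry_out", "payload": {"deltas": [[[0,0.01,0],[0,0,0],0],[[0,0.02,0],[0,0,0],0],[[0,0.028,0],[0,0,0],0],[[0,0.036,0],[0,0,0],0],[[0,0.036,0],[0,0,0],0]]}}

```text
clock: 5.42
ee_pos: [513.5, 64.7, 11.8]
ee_rot: [0.552, 0.443, 0.551, -0.442]
ft_force: [0.0, 0.7, -0.5]
grip_width: 0.0
```

```bash
python3 - <<'E'
from h import *
setc((0,0.036,0))
for n,(a,b,c,d) in {"scene":(150,240,210,310)}.items():
    im=viewer.get_image(n)[a:b,c:d];cv2.imwrite(f"pics/{n}4.png",cv2.resize(im[:,:,::-1],None,fx=7,fy=7,interpolation=cv2.INTER_CUBIC))
    s=observe();print(s["ee_pos"].round(1),s["ft_force"].round(2))
print("model home corners in crop:")
for x0 in(0,6):
  for x,y in((-60,-47),(60,-47),(60,47)): 
    p=proj("scene",w(J,[(x0+x,y,16)]))[0]; print(x0,x,y,((p-[210,150]+.5)*7-.5).round(0))
E
```

```text
cmd [512.9  64.1  12.8] meas [513.5  64.7  11.8] cmd jig [[-69.3  -0.3  12.8]] meas jig [[-68.6   0.2  11.8]] rot err [-0.0001  0.0021  0.002 ] ft [ 0.04  0.69 -0.47] 5.425
[513.4  64.7  11.8] [-0.36 -0.21  0.75]
model home corners in crop:
0 -60 -47 [330. 465.]
0 60 -47 [505. 342.]
0 60 47 [377. 245.]
6 -60 -47 [339. 458.]
6 60 -47 [513. 336.]
6 60 47 [386. 239.]
```

View pics/scene4.png

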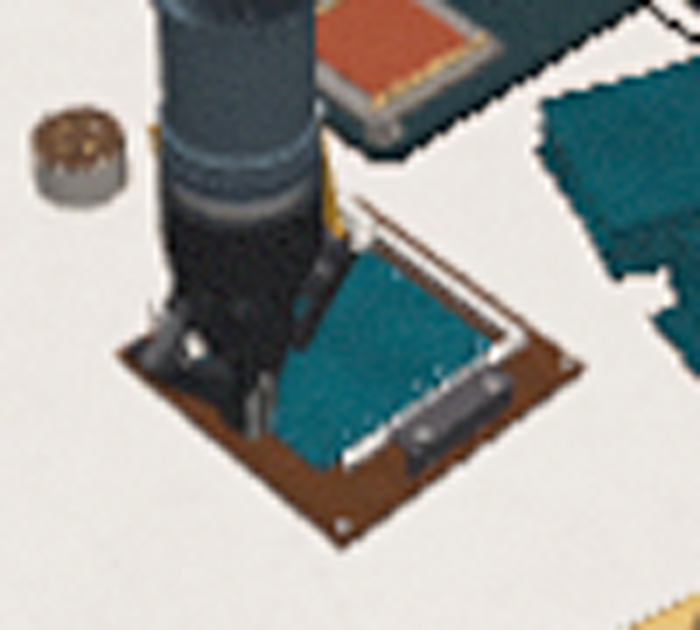

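Request:
{"api": "carry_out", "payload": {"deltas": [[[0,0.008,0],[0,0,0],0],[[0,0.016,0],[0,0,0],0],[[0,0.022,0],[0,0,0],0],[[0,0.026,0],[0,0,0],0],[[0,0.03,0],[0,0,0],0]]}}

```text
clock: 6.1
ee_pos: [520.3, 66.2, 11.8]
ee_rot: [0.551, 0.443, 0.552, -0.443]
ft_force: [0.3, 0.2, -0.3]
grip_width: -0.0
```

```bash
python3 - <<'E'
from h import *
setc((0,0.03,0))
E
```

```text
cmd [520.2  65.7  12.8] meas [520.3  66.2  11.8] cmd jig [[-61.8  -0.3  12.8]] meas jig [[-61.6   0.2  11.8]] rot err [0.0001 0.0022 0.0011] ft [ 0.26  0.2  -0.34] 6.1
```

Request:
{"api": "carry_out", "payload": {"deltas": [[[0,0.003,0],[0,0,0],0],[[0,0.006,0],[0,0,0],0]]}}

```text
clock: 6.35
ee_pos: [521.9, 66.6, 11.8]
ee_rot: [0.551, 0.443, 0.551, -0.443]
ft_force: [-0.3, -0.4, -0.3]
grip_width: 0.1
```

```bash
python3 - <<'E'
from h import *
setc((0,0.006,0))
for n,(a,b,c,d) in {"scene":(150,240,210,310)}.items():
    im=viewer.get_image(n)[a:b,c:d];cv2.imwrite(f"pics/{n}5.png",cv2.resize(im[:,:,::-1],None,fx=7,fy=7,interpolation=cv2.INTER_CUBIC))
    s=observe();print(s["ee_pos"].round(1),s["ft_force"].round(2))
E
```

```text
cmd [521.6  66.   12.8] meas [521.9  66.6  11.8] cmd jig [[-60.3  -0.3  12.8]] meas jig [[-60.    0.2  11.8]] rot err [-0.0001  0.0022  0.0015] ft [-0.35 -0.38 -0.28] 6.35
[522.1  66.6  11.8] [-0.19 -0.12 -0.03]
```

View pics/scene5.png

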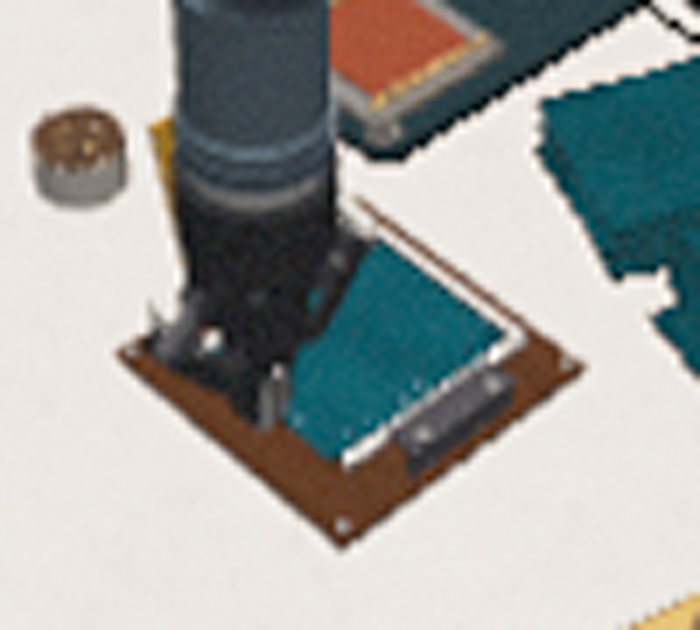

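It's nearly home: no brown gap shows at the stop. I'll go on in about 0.5 mm steps until the force rises.

Request:
{"api": "carry_out", "payload": {"deltas": [[[0,0.003,0],[0,0,0],0],[[0,0.006,0],[0,0,0],0],[[0,0.006,0],[0,0,0],0]]}}

```text
clock: 6.78
ee_pos: [522.6, 66.7, 11.6]
ee_rot: [0.551, 0.442, 0.552, -0.443]
ft_force: [-2.5, -1.4, 0.6]
grip_width: 0.3
```

Request:
{"api": "carry_out", "payload": {"deltas": [[[0,0.003,0],[0,0,0],0],[[0,0.003,0],[0,0,0],0]]}}

```text
clock: 7.02
ee_pos: [522.6, 66.7, 11.4]
ee_rot: [0.551, 0.442, 0.552, -0.443]
ft_force: [-4.7, -0.3, 2.9]
grip_width: 0.1
```

The cover has bottomed out at the stop: the TCP stopped advancing and the force rose to about 5 N. I'll back off and lift.

```bash
python3 - <<'E'
from h import *
setc((0,0.009,0))
P,R0=cmd0(); D=down(J[2])
plan(P,R0,[((-80,0,12.8),D),((-85,0,170),D),((-85,125,180),D),((2,125,180),D),((2,125,90),D)])
E
```

```text
cmd [523.8  66.5  12.8] meas [522.6  66.7  11.4] cmd jig [[-58.1  -0.3  12.8]] meas jig [[-59.2   0.2  11.4]] rot err [ 0.0001  0.0025 -0.0015] ft [-4.66 -0.33  2.9 ] 7.025
shift [ 0.0002 -0.0877 -0.0012] turn [0.0002 0.0007 0.0005] dist 22.0
shift [-6.286e-01 -1.086e-01  2.000e-04] turn [0.0002 0.0007 0.0005] dist 159.0
shift [-0.6697 -0.1083 -0.4997] turn [0.0002 0.0007 0.0005] dist 211.0
shift [-0.6702  0.2397 -0.4995] turn [0.0002 0.0007 0.0005] dist 217.0
shift [-0.3102  0.2402 -0.5003] turn [0.0002 0.0007 0.0005] dist 159.0
```

Request:
{"api": "carry_out", "payload": {"deltas": [[[0,-0.04,0],[0,0,0],0],[[-0.02,-0.09,0],[0,0,0],0],[[-0.1,-0.1,0],[0,0,0],0],[[-0.25,-0.12,0],[0,0,0],0],[[-0.4,-0.12,0],[0,0,0],0],[[-0.55,-0.12,0],[0,0,0],0],[[-0.68,-0.12,0],[0,0,0],0],[[-0.7,-0.12,0],[0,0,0],0]]}}

```text
clock: 8.02
ee_pos: [496.8, 60.9, 189.6]
ee_rot: [0.553, 0.445, 0.55, -0.44]
ft_force: [-0.3, -0.1, -0.4]
grip_width: 0.0
```

```bash
python3 - <<'E'
from h import *
setc((-.7,-.12,0))
P,R0=cmd0(); D=down(J[2])
plan(P,R0,[((-85,125,180),D),((2,125,180),D),((2,125,90),D)])
for n,(a,b,c,d) in {"top":(135,240,150,280),"scene":(150,240,210,310)}.items():
    im=viewer.get_image(n)[a:b,c:d];cv2.imwrite(f"pics/{n}6.png",cv2.resize(im[:,:,::-1],None,fx=6,fy=6,interpolation=cv2.INTER_CUBIC))
E
```

```text
cmd [494.7  60.4 187.9] meas [496.8  60.9 189.6] cmd jig [[-8.780e+01  1.000e-01  1.879e+02]] meas jig [[-8.570e+01  1.000e-01  1.896e+02]] rot err [0.0002 0.0037 0.0087] ft [-0.35 -0.08 -0.41] 8.025
shift [ 0.0303  0.0117 -0.4997] turn [0.0002 0.0007 0.0005] dist 125.0
shift [ 0.0298  0.3597 -0.4995] turn [0.0002 0.0007 0.0005] dist 154.0
shift [ 0.3898  0.3602 -0.5003] turn [0.0002 0.0007 0.0005] dist 182.0
```

View pics/scene6.png

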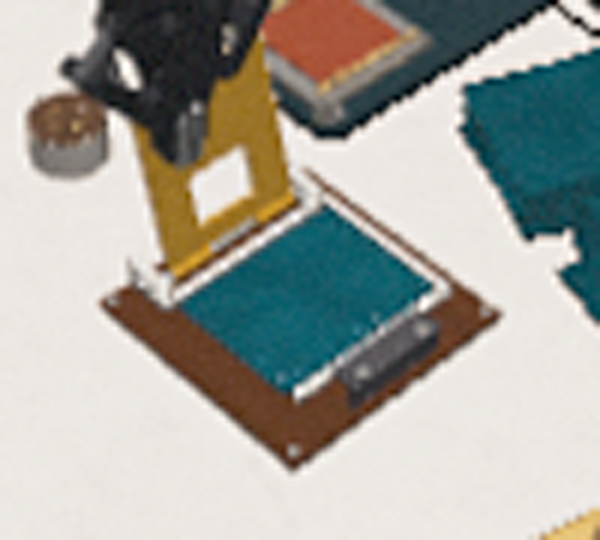

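View pics/top6.png

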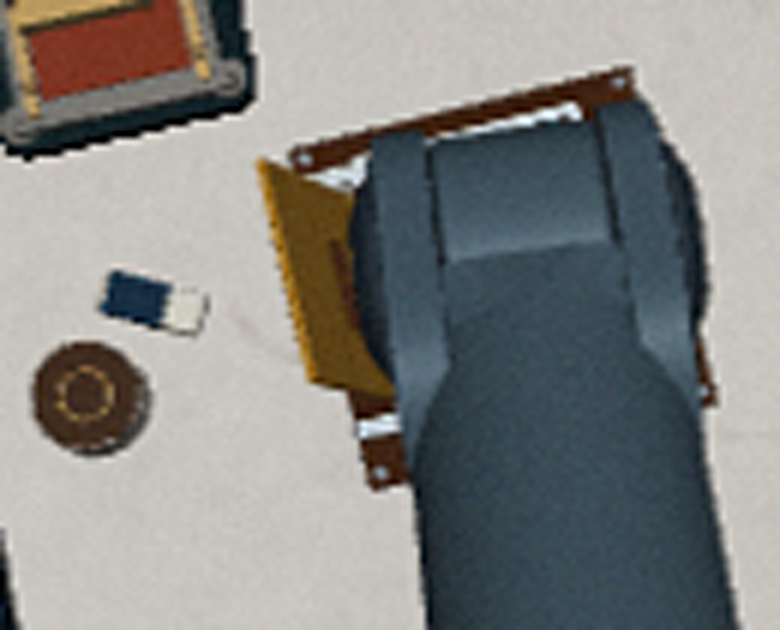

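The cover now lies flush against the back stop, its far edge running along the bar from (320,205) to (440,285). The flap is untouched. Next the gripper goes round to the outer side of the flap.

Request:
{"api": "carry_out", "payload": {"deltas": [[[0,0,-0.12],[0,0,0],0],[[0,0,-0.27],[0,0,0],0],[[0,0.02,-0.42],[0,0,0],0],[[0,0.1,-0.51],[0,0,0],0],[[0,0.22,-0.52],[0,0,0],0],[[0,0.33,-0.52],[0,0,0],0],[[0.08,0.36,-0.52],[0,0,0],0],[[0.2,0.36,-0.52],[0,0,0],0],[[0.34,0.36,-0.52],[0,0,0],0],[[0.4,0.36,-0.52],[0,0,0],0]]}}

```text
clock: 9.38
ee_pos: [551.3, 205.6, 82.5]
ee_rot: [0.55, 0.44, 0.552, -0.445]
ft_force: [-0.1, 0.1, -0.0]
grip_width: -0.3
```

```bash
python3 - <<'E'
from h import *
setc((.4,.36,-.52))
for n,(a,b,c,d) in {"top":(135,240,150,280),"scene":(130,230,190,310)}.items():
    im=viewer.get_image(n)[a:b,c:d];cv2.imwrite(f"pics/{n}7.png",cv2.resize(im[:,:,::-1],None,fx=6,fy=6,interpolation=cv2.INTER_CUBIC))
s=observe();print(inv(J,[s["ee_pos"]]).round(1),s["ft_force"].round(2))
E
```

```text
cmd [554.4 206.6  87.4] meas [551.3 205.6  82.5] cmd jig [[  1.9 129.9  87.4]] meas jig [[ -1.3 129.6  82.5]] rot err [ 0.0001  0.0002 -0.0058] ft [-0.12  0.14 -0.03] 9.375
[[ -0.6 129.7  83.6]] [-0.62 -0.15 -0.95]
```

View pics/scene7.png

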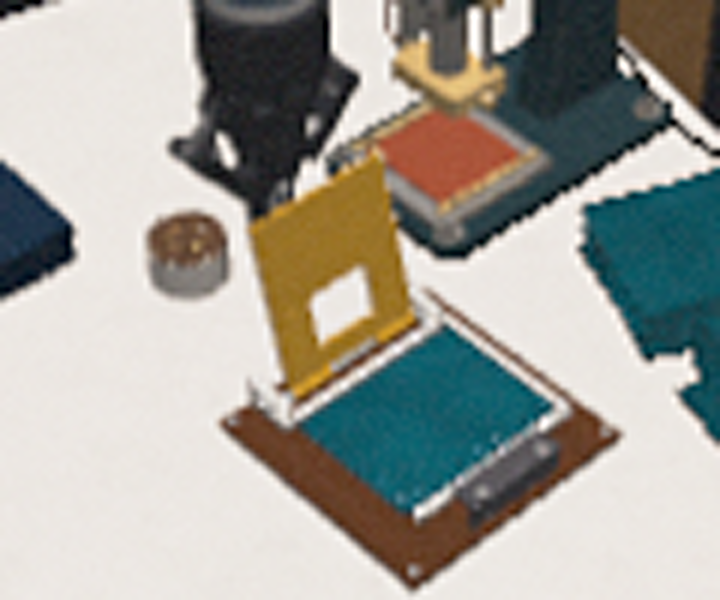

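View pics/top7.png

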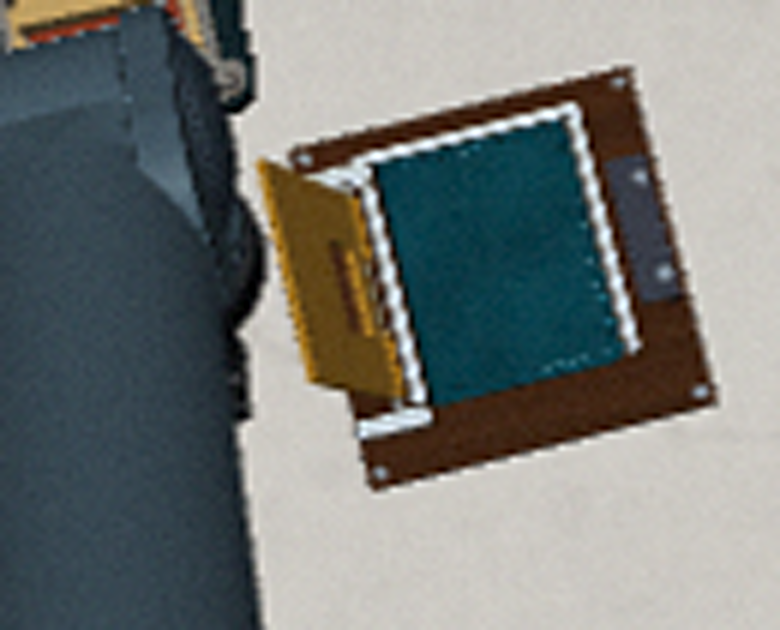

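The fingers are on the flap's outer side, about 25 mm clear of it (fingertip hidden behind the flap near (265,205)). The cover is home. Next I'll work out the sweep.

```bash
python3 - <<'E'
from h import *
P,R0=cmd0(); c=inv(J,[P])[0]; print(c)
pts=[(y,86.5) for y in (122,118,114,110,106,102,98,94,90,86,81,76,71,66,61,56,52,48.6)]
for q in np.radians(np.arange(65,-0.1,-3.25)):
    r0=np.interp(np.degrees(q),[40,68],[79,70])
    pts.append((62-r0*np.cos(q)+2*np.sin(q)+11, 20+r0*np.sin(q)+2*np.cos(q)+1))
for k in range(0,len(pts),10):
    b=c if k==0 else (None,)+pts[k-1]
    print([[round((b[2]-z)/250,3),0,round((b[1]-y)/250,3)] for y,z in pts[k:k+10]])
print(np.round(pts[-12:],1))
E
```

```text
[  1.9407511  129.92324224  87.43672984]
[[np.float64(0.004), 0, np.float64(0.032)], [np.float64(0.004), 0, np.float64(0.048)], [np.float64(0.004), 0, np.float64(0.064)], [np.float64(0.004), 0, np.float64(0.08)], [np.float64(0.004), 0, np.float64(0.096)], [np.float64(0.004), 0, np.float64(0.112)], [np.float64(0.004), 0, np.float64(0.128)], [np.float64(0.004), 0, np.float64(0.144)], [np.float64(0.004), 0, np.float64(0.16)], [np.float64(0.004), 0, np.float64(0.176)]]
[[0.0, 0, 0.02], [0.0, 0, 0.04], [0.0, 0, 0.06], [0.0, 0, 0.08], [0.0, 0, 0.1], [0.0, 0, 0.12], [0.0, 0, 0.136], [0.0, 0, 0.15], [np.float64(0.001), 0, np.float64(0.165)], [np.float64(0.004), 0, np.float64(0.181)]]
[[np.float64(0.004), 0, np.float64(0.017)], [np.float64(0.009), 0, np.float64(0.033)], [np.float64(0.016), 0, np.float64(0.049)], [np.float64(0.023), 0, np.float64(0.066)], [np.float64(0.032), 0, np.float64(0.082)], [np.float64(0.041), 0, np.float64(0.097)], [np.float64(0.052), 0, np.float64(0.111)], [np.float64(0.066), 0, np.float64(0.122)], [np.float64(0.081), 0, np.float64(0.133)], [np.float64(0.096), 0, np.float64(0.143)]]
[[np.float64(0.016), 0, np.float64(0.009)], [np.float64(0.032), 0, np.float64(0.017)], [np.float64(0.048), 0, np.float64(0.023)], [np.float64(0.065), 0, np.float64(0.029)], [np.float64(0.083), 0, np.float64(0.034)], [np.float64(0.1), 0, np.float64(0.038)], [np.float64(0.118), 0, np.float64(0.041)], [np.float64(0.135), 0, np.float64(0.043)], [np.float64(0.153), 0, np.float64(0.044)]]
[[10.1 68.8]
 [ 7.4 65.1]
 [ 5.1 61.3]
 [ 2.9 57.4]
 [ 0.9 53.4]
 [-0.8 49.3]
 [-2.3 45. ]
 [-3.5 40.7]
 [-4.5 36.3]
 [-5.3 31.9]
 [-5.8 27.5]
 [-6.  23. ]]
```

Request:
{"api": "carry_out", "payload": {"deltas": [[[0.004,0,0.032],[0,0,0],0],[[0.004,0,0.048],[0,0,0],0],[[0.004,0,0.064],[0,0,0],0],[[0.004,0,0.08],[0,0,0],0],[[0.004,0,0.096],[0,0,0],0],[[0.004,0,0.112],[0,0,0],0],[[0.004,0,0.128],[0,0,0],0],[[0.004,0,0.144],[0,0,0],0],[[0.004,0,0.16],[0,0,0],0],[[0.004,0,0.176],[0,0,0],0]]}}

```text
clock: 10.72
ee_pos: [564.0, 163.7, 85.7]
ee_rot: [0.551, 0.443, 0.551, -0.443]
ft_force: [0.6, -0.4, 0.6]
grip_width: 0.1
```

```bash
python3 - <<'E'
from h import *
setc((.004,0,.176))
for n,(a,b,c,d) in {"scene":(130,230,190,310)}.items():
    im=viewer.get_image(n)[a:b,c:d];cv2.imwrite(f"pics/{n}8.png",cv2.resize(im[:,:,::-1],None,fx=6,fy=6,interpolation=cv2.INTER_CUBIC))
E
```

```text
cmd [563.9 163.6  86.5] meas [564.  163.7  85.7] cmd jig [[ 2.  85.9 86.5]] meas jig [[ 2.1 86.  85.7]] rot err [0.     0.0022 0.0013] ft [ 0.58 -0.38  0.55] 10.725
```

View pics/scene8.png

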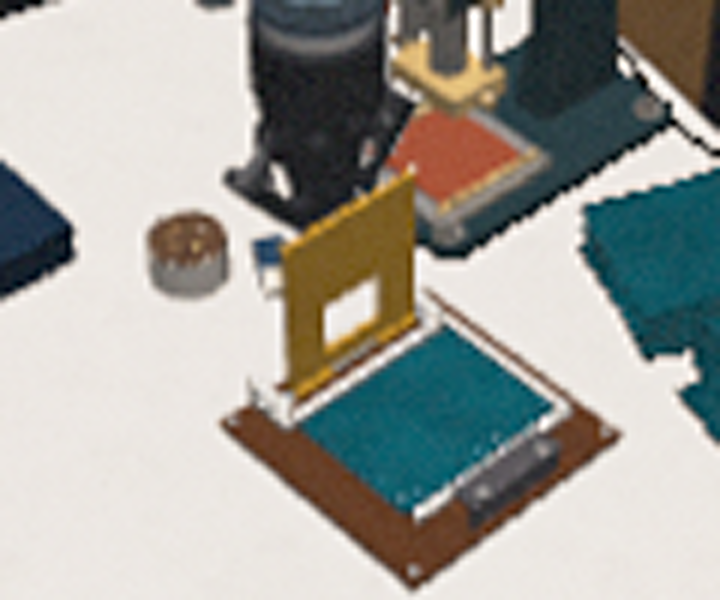

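The flap is turning under the push and is now about upright (top edge from (283,250) to (412,175)). I'll continue along the arc.

Request:
{"api": "carry_out", "payload": {"deltas": [[[0,0,0.02],[0,0,0],0],[[0,0,0.04],[0,0,0],0],[[0,0,0.06],[0,0,0],0],[[0,0,0.08],[0,0,0],0],[[0,0,0.1],[0,0,0],0],[[0,0,0.12],[0,0,0],0],[[0,0,0.136],[0,0,0],0],[[0,0,0.15],[0,0,0],0],[[0.001,0,0.165],[0,0,0],0],[[0.004,0,0.181],[0,0,0],0]]}}

```text
clock: 12.02
ee_pos: [573.8, 119.7, 84.7]
ee_rot: [0.551, 0.443, 0.552, -0.443]
ft_force: [-0.6, -0.3, 0.0]
grip_width: 0.5
```

Request:
{"api": "carry_out", "payload": {"deltas": [[[0.004,0,0.017],[0,0,0],0],[[0.009,0,0.033],[0,0,0],0],[[0.016,0,0.049],[0,0,0],0],[[0.023,0,0.066],[0,0,0],0],[[0.032,0,0.082],[0,0,0],0],[[0.041,0,0.097],[0,0,0],0],[[0.052,0,0.111],[0,0,0],0],[[0.066,0,0.122],[0,0,0],0],[[0.081,0,0.133],[0,0,0],0],[[0.096,0,0.143],[0,0,0],0]]}}

```text
clock: 13.28
ee_pos: [581.9, 84.3, 60.7]
ee_rot: [0.552, 0.443, 0.551, -0.443]
ft_force: [0.5, 0.9, -0.4]
grip_width: 0.1
```

```bash
python3 - <<'E'
from h import *
setc((.004,0,.181));setc((.096,0,.143))
for n,(a,b,c,d) in {"top":(135,240,150,280),"scene":(130,230,190,310)}.items():
    im=viewer.get_image(n)[a:b,c:d];cv2.imwrite(f"pics/{n}9.png",cv2.resize(im[:,:,::-1],None,fx=6,fy=6,interpolation=cv2.INTER_CUBIC))
E
```

```text
cmd [573.7 119.4  85.6] meas [581.9  84.3  60.7] cmd jig [[ 2.  40.7 85.6]] meas jig [[ 2.4  4.6 60.7]] rot err [0.0004 0.0018 0.0018] ft [ 0.46  0.93 -0.4 ] 13.275
cmd [581.4  84.5  61.7] meas [581.9  84.3  60.7] cmd jig [[ 2.   4.9 61.7]] meas jig [[ 2.4  4.6 60.7]] rot err [0.0004 0.0018 0.0018] ft [ 0.46  0.93 -0.4 ] 13.275
```

View pics/scene9.png

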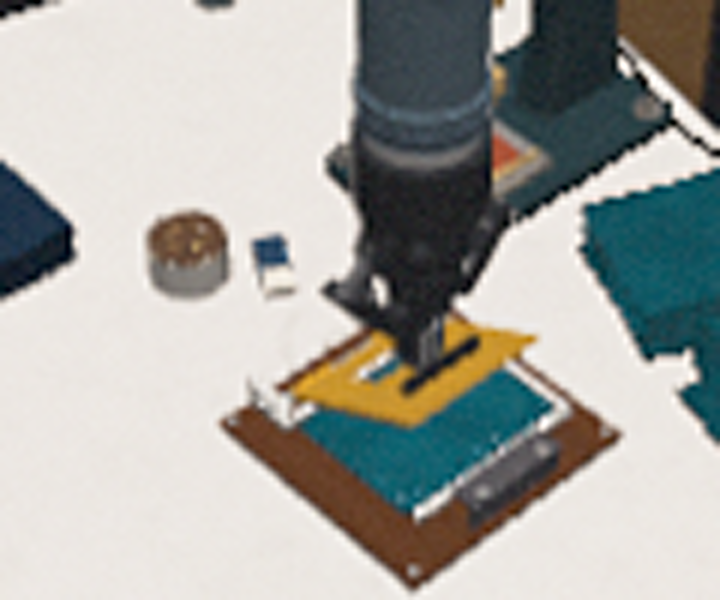

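View pics/top9.png

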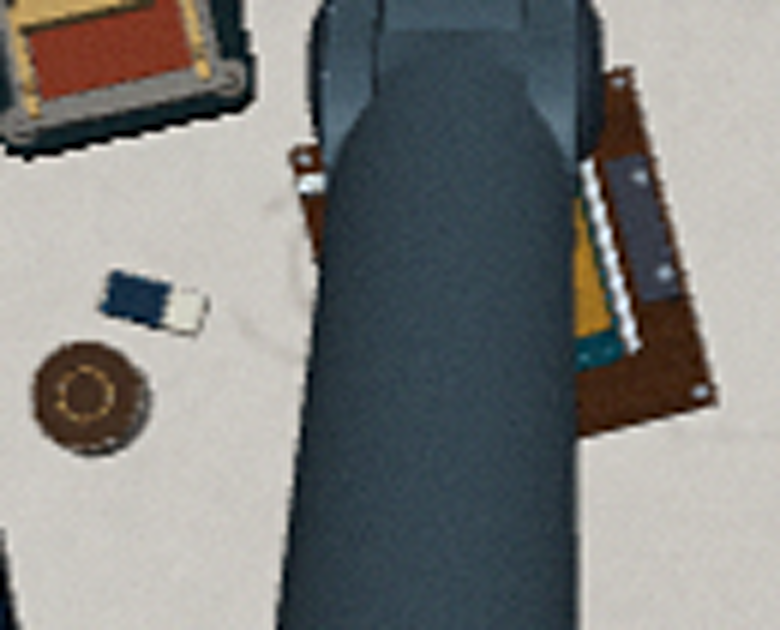

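This is as planned: the fingertip stands on the flap on the hinge side of the black ridge (ridge from (405,388) to (478,340)), with the flap about 30° open. I'll go on down.

Request:
{"api": "carry_out", "payload": {"deltas": [[[0.016,0,0.009],[0,0,0],0],[[0.032,0,0.017],[0,0,0],0],[[0.048,0,0.023],[0,0,0],0],[[0.065,0,0.029],[0,0,0],0],[[0.083,0,0.034],[0,0,0],0],[[0.1,0,0.038],[0,0,0],0],[[0.117,0,0.041],[0,0,0],0],[[0.13,0,0.043],[0,0,0],0],[[0.14,0,0.043],[0,0,0],0],[[0.144,0,0.043],[0,0,0],0]]}}

```text
clock: 14.62
ee_pos: [583.7, 74.3, 24.6]
ee_rot: [0.551, 0.442, 0.552, -0.443]
ft_force: [0.3, -1.1, 2.1]
grip_width: -0.1
```

Request:
{"api": "carry_out", "payload": {"deltas": [[[0.004,0,0],[0,0,0],0],[[0.006,0,0],[0,0,0],0],[[0.008,0,0],[0,0,0],0]]}}

```text
clock: 15.0
ee_pos: [583.7, 74.3, 22.7]
ee_rot: [0.551, 0.443, 0.551, -0.443]
ft_force: [0.0, -0.5, 0.8]
grip_width: 0.3
```

```bash
python3 - <<'E'
from h import *
setc((.144,0,.043));setc((.008,0,0))
for n,(a,b,c,d) in {"scene":(160,230,220,310)}.items():
    im=viewer.get_image(n)[a:b,c:d];cv2.imwrite(f"pics/{n}10.png",cv2.resize(im[:,:,::-1],None,fx=8,fy=8,interpolation=cv2.INTER_CUBIC))
s=observe();print(s["ee_pos"].round(1),s["ft_force"].round(2))
E
```

```text
cmd [583.7  73.9  25.7] meas [583.7  74.3  22.7] cmd jig [[ 1.9 -6.  25.7]] meas jig [[ 2.1 -5.6 22.7]] rot err [0.0001 0.0022 0.0012] ft [ 0.   -0.46  0.77] 15.0
cmd [583.7  73.9  23.7] meas [583.7  74.3  22.7] cmd jig [[ 1.9 -6.  23.7]] meas jig [[ 2.1 -5.6 22.7]] rot err [0.0001 0.0022 0.0012] ft [ 0.   -0.46  0.77] 15.0
[583.7  74.3  22.7] [ 0.64 -0.89  1.61]
```

View pics/scene10.png

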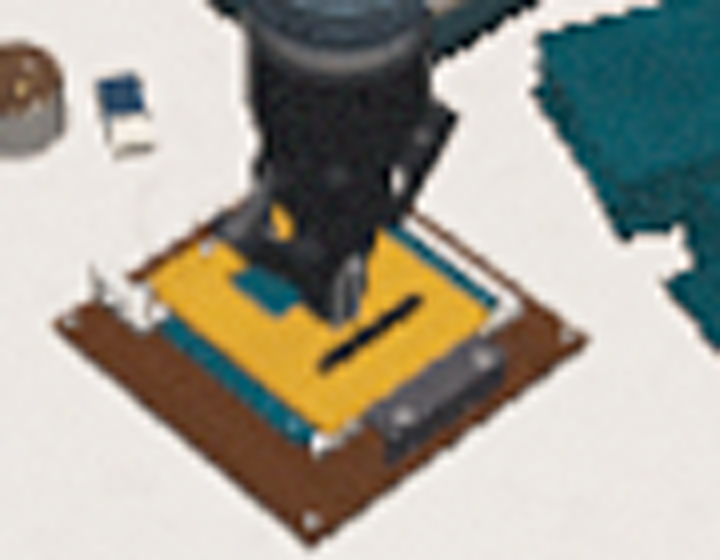

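The flap is almost flat and its edge is short of the lip, not on top of it. I'll press lightly until the force rises.

Request:
{"api": "carry_out", "payload": {"deltas": [[[0.002,0,0],[0,0,0],0],[[0.004,0,0],[0,0,0],0],[[0.004,0,0],[0,0,0],0]]}}

```text
clock: 15.42
ee_pos: [583.9, 74.4, 22.0]
ee_rot: [0.551, 0.443, 0.552, -0.443]
ft_force: [-1.1, -0.7, 2.4]
grip_width: 0.2
```

Request:
{"api": "carry_out", "payload": {"deltas": [[[0.002,0,0],[0,0,0],0],[[0.004,0,0],[0,0,0],0],[[0.004,0,0],[0,0,0],0]]}}

```text
clock: 15.8
ee_pos: [584.0, 74.4, 21.6]
ee_rot: [0.551, 0.443, 0.552, -0.443]
ft_force: [-2.6, -0.6, 7.9]
grip_width: 0.0
```

The flap is down flat with about 8 N of press. Now I'll slide toward the ridge and the lip.

Request:
{"api": "carry_out", "payload": {"deltas": [[[0,0,0.01],[0,0,0],0],[[0,0,0.02],[0,0,0],0],[[0,0,0.03],[0,0,0],0],[[0,0,0.038],[0,0,0],0],[[0,0,0.044],[0,0,0],0],[[0,0,0.05],[0,0,0],0]]}}

```text
clock: 16.55
ee_pos: [586.3, 64.0, 21.6]
ee_rot: [0.551, 0.443, 0.553, -0.442]
ft_force: [-3.3, 2.0, 8.7]
grip_width: 0.1
```

```bash
python3 - <<'E'
from h import *
setc((.008,0,.05))
for n,(a,b,c,d) in {"scene":(160,230,220,310)}.items():
    im=viewer.get_image(n)[a:b,c:d];cv2.imwrite(f"pics/{n}11.png",cv2.resize(im[:,:,::-1],None,fx=8,fy=8,interpolation=cv2.INTER_CUBIC))
s=observe();print(s["ee_pos"].round(1),s["ft_force"].round(2))
E
```

```text
cmd [586.4  61.7  21.8] meas [586.3  64.   21.6] cmd jig [[  1.9 -18.5  21.8]] meas jig [[  2.4 -16.2  21.6]] rot err [-0.001   0.0048  0.001 ] ft [-3.26  1.96  8.74] 16.55
[586.4  63.6  21.6] [-3.36  0.48  7.77]
```

View pics/scene11.png

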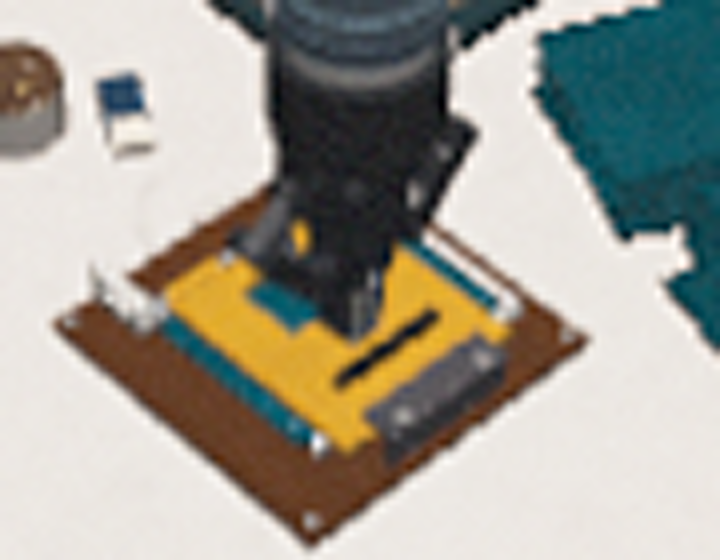

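Friction under the fingertip is already carrying the flap: the ridge moved from (320,370) to (336,385), and the front edge meets the lip at (370,435). I'll continue in small steps.

Request:
{"api": "carry_out", "payload": {"deltas": [[[0,0,0.006],[0,0,0],0],[[0,0,0.012],[0,0,0],0],[[0,0,0.012],[0,0,0],0]]}}

```text
clock: 16.98
ee_pos: [587.0, 61.0, 21.6]
ee_rot: [0.551, 0.443, 0.552, -0.442]
ft_force: [-3.0, 1.3, 6.9]
grip_width: 0.1
```

Request:
{"api": "carry_out", "payload": {"deltas": [[[0,0,0.006],[0,0,0],0],[[0,0,0.012],[0,0,0],0],[[0,0,0.012],[0,0,0],0]]}}

```text
clock: 17.35
ee_pos: [587.2, 60.9, 21.5]
ee_rot: [0.55, 0.443, 0.554, -0.441]
ft_force: [-3.9, 3.9, 8.9]
grip_width: 0.5
```

```bash
python3 - <<'E'
from h import *
setc((0,0,.024))
for n,(a,b,c,d) in {"scene":(160,230,220,310)}.items():
    im=viewer.get_image(n)[a:b,c:d];cv2.imwrite(f"pics/{n}12.png",cv2.resize(im[:,:,::-1],None,fx=8,fy=8,interpolation=cv2.INTER_CUBIC))
s=observe();print(s["ee_pos"].round(1),s["ft_force"].round(2))
# predicted ridge top near-end/far-end hinge-side corners vs slide
for sl in(0,6,10,14):
    p=proj("scene",w(J,[(x,62-sl-r,z) for x,r,z in((-28,88,31),(32,94,31),(-28,94,31),(-28,88,22))]))
    print(sl,((p-[220,160]+.5)*8-.5).round(0).tolist())
E
```

```text
cmd [587.7  55.8  21.8] meas [587.2  60.9  21.5] cmd jig [[  1.9 -24.5  21.8]] meas jig [[  2.5 -19.4  21.5]] rot err [-0.0023  0.008   0.0005] ft [-3.93  3.93  8.93] 17.35
[587.2  60.9  21.5] [-3.83  5.56  9.34]
0 [[319.0, 362.0], [429.0, 301.0], [329.0, 370.0], [319.0, 376.0]]
6 [[329.0, 370.0], [439.0, 308.0], [338.0, 378.0], [329.0, 384.0]]
10 [[335.0, 375.0], [445.0, 313.0], [345.0, 383.0], [335.0, 389.0]]
14 [[342.0, 381.0], [452.0, 318.0], [351.0, 388.0], [341.0, 394.0]]
```

View pics/scene12.png

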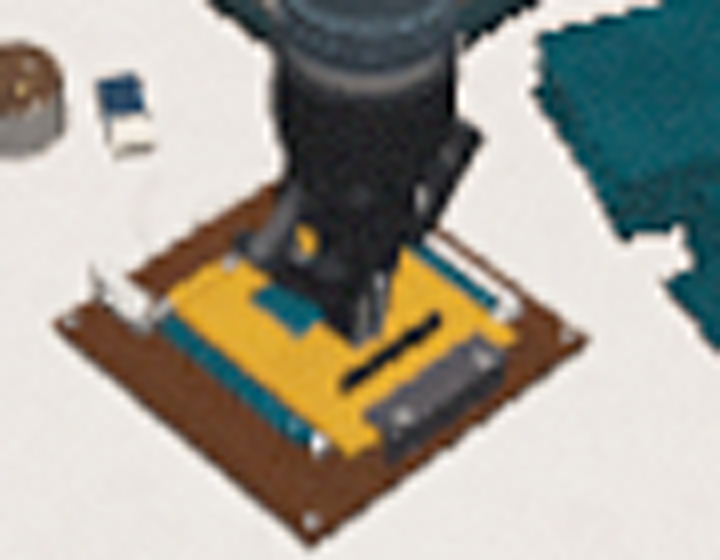

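The TCP stalled after 13.8 mm of travel with the horizontal force building to about 6.8 N. The ridge sits at (342,388), where the model predicts full tuck (14 mm). I'll lift straight off and check that the flap stays shut.

Request:
{"api": "carry_out", "payload": {"deltas": [[[-0.004,0,0],[0,0,0],0],[[-0.01,0,0],[0,0,0],0],[[-0.02,0,0],[0,0,0],0],[[-0.05,0,0],[0,0,0],0],[[-0.15,0,0],[0,0,0],0],[[-0.3,0,0],[0,0,0],0],[[-0.45,0,0],[0,0,0],0],[[-0.6,0,-0.05],[0,0,0],0],[[-0.75,0,-0.2],[0,0,0],0],[[-0.75,-0.1,-0.4],[0,0,0],0]]}}

```text
clock: 18.65
ee_pos: [546.2, 148.4, 213.1]
ee_rot: [0.553, 0.447, 0.548, -0.441]
ft_force: [0.7, 0.3, -0.0]
grip_width: 0.1
```

```bash
python3 - <<'E'
from h import *
setc((-.75,-.1,-.4))
for n,(a,b,c,d,f) in {"scene":(160,230,220,310,8),"top":(135,225,150,280,6)}.items():
    im=viewer.get_image(n)[a:b,c:d];cv2.imwrite(f"pics/{n}13.png",cv2.resize(im[:,:,::-1],None,fx=f,fy=f,interpolation=cv2.INTER_CUBIC))
E
```

```text
cmd [541.8 148.5 209.1] meas [546.2 148.4 213.1] cmd jig [[-22.8  75.9 209.1]] meas jig [[-18.5  74.8 213.1]] rot err [0.005  0.0026 0.0122] ft [ 0.65  0.3  -0.04] 18.65
```

View pics/scene13.png

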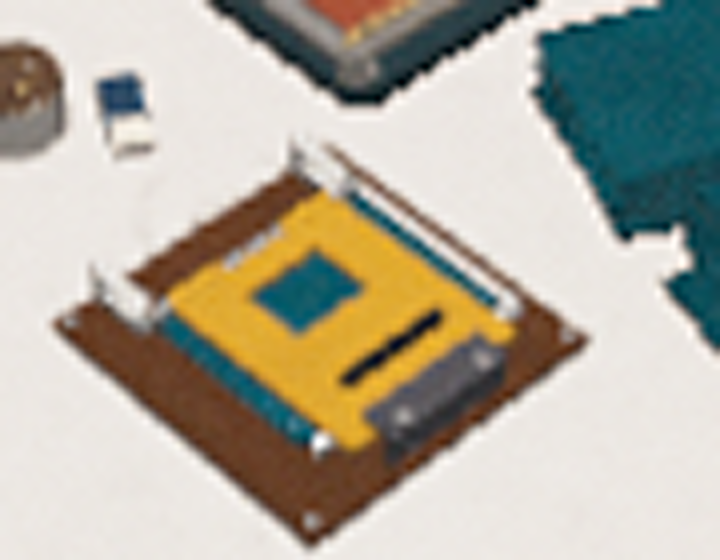

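View pics/top13.png

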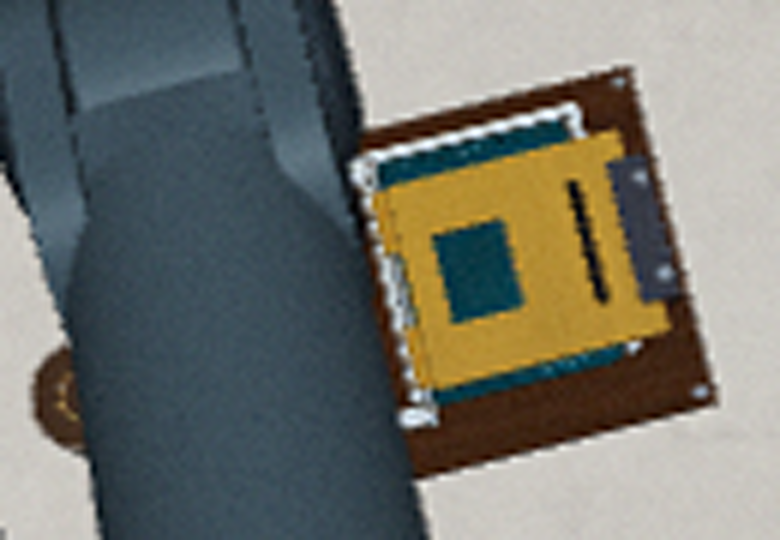

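The flap stays shut with its front edge under the lip: it shows on both sides of the lip at (620,132) and (668,325) in the top crop. I'll measure the tuck and the cover, and check that the bystanders haven't moved.

```bash
python3 - <<'E'
from h import *
for u in[(622,131),(669,327)]: print("edge top",inv(J,ray("top",tc(u),22)).round(1))
e=lambda u:(np.array(u)+.5)/8-.5+[220,160]
for u in[(355,449),(517,333)]: print("edge scene",inv(J,ray("scene",e(u),20)).round(1))
for sl in(10,14): print(sl,((proj("top",w(J,[(-28,62-sl-88,31),(32,62-sl-88,31)]))-[150,135]+.5)*6).round(0).tolist(), "(hinge-side ridge ends; seen ~(598,300),(570,182))")
print("cover near top",inv(J,ray("top",tc((437,403)),16)).round(1), inv(J,ray("top",tc((625,350)),16)).round(1))
im=viewer.get_image("scene");a=cv2.imread("pics/scene0.png")[:,:,::-1]
d=(np.abs(im.astype(int)-a).max(2)>60).astype(np.uint8)
n,l,st,c=cv2.connectedComponentsWithStats(cv2.morphologyEx(d,cv2.MORPH_OPEN,np.ones((2,2))))
print([(st[i].tolist()) for i in range(1,n) if st[i][4]>8]); s=observe();print(s["ee_pos"].round(1),s["ft_force"].round(1),s["clock"])
E
```

```text
edge top [[ 52.9 -71.3  22. ]]
edge top [[-44.2 -69.9  22. ]]
edge scene [[-43.4 -64.9  20. ]]
edge scene [[ 54.4 -64.7  20. ]]
10 [[591.0, 308.0], [561.0, 186.0]] (hinge-side ridge ends; seen ~(598,300),(570,182))
14 [[600.0, 306.0], [569.0, 184.0]] (hinge-side ridge ends; seen ~(598,300),(570,182))
cover near top [[-52.3  44.5  16. ]] [[-49.  -47.4  16. ]]
[[108, 0, 141, 51, 2499], [78, 21, 16, 4, 48], [40, 22, 6, 12, 37], [33, 27, 4, 3, 10], [35, 36, 7, 7, 18], [86, 44, 22, 7, 51], [239, 46, 11, 8, 39], [90, 52, 20, 9, 79], [221, 65, 17, 10, 70], [100, 78, 4, 6, 16], [235, 88, 5, 5, 13], [224, 94, 24, 7, 68], [226, 100, 23, 13, 122], [0, 109, 5, 11, 27], [224, 109, 4, 5, 18], [219, 115, 36, 37, 675], [232, 156, 53, 61, 1229], [237, 203, 20, 17, 120], [65, 205, 13, 17, 73], [66, 221, 10, 12, 42], [26, 223, 7, 13, 30], [18, 227, 2, 6, 12], [18, 236, 2, 5, 10], [58, 255, 20, 10, 124], [42, 256, 9, 7, 43]]
[539.8 152.5 208.5] [ 0.3  0.1 -0. ] 18.8
```

Ridge and TCP travel say about 14 mm, but the scene-view edge reading implies only about 9 mm. I'll resolve this with ridge and window centroids in both views.

```bash
python3 - <<'E'
from h import *
from scipy.spatial import ConvexHull
def hullc(n,pts):
    p=proj(n,w(J,pts)).astype(np.float32);h=cv2.convexHull(p);m=cv2.moments(h);return np.array([m["m10"]/m["m00"],m["m01"]/m["m00"]])
for n,f,o,roi in(("scene",8,(220,160),(325,295,460,400)),("top",6,(150,135),(550,165,620,315)),("scene10",8,(220,160),(300,280,435,385))):
    fn="pics/scene10.png" if n=="scene10" else f"pics/{n}13.png"; nn=n[:5] if n!="top" else n
    im=cv2.imread(fn)[:,:,::-1].astype(int);x0,y0,x1,y1=roi
    s=im[y0:y1,x0:x1]; m=np.zeros(im.shape[:2],np.uint8); m[y0:y1,x0:x1]=(s.max(2)<80)
    k,l,st,c=cv2.connectedComponentsWithStats(m)
    for i in range(1,k):
        if st[i][4]>300: print(n,st[i],"centroid px",((c[i]+.5)/f-.5+o).round(2))
    for sl in(0,8,10,12,14): print("  pred",sl,hullc(nn,[(x,62-sl-r,z) for x in(-28,32) for r in(88,94) for z in(22,31)]).round(2))
    # window
    m=np.zeros(im.shape[:2],np.uint8); b=(im[:,:,2]>im[:,:,0]+30)&(im[:,:,1]>40)
    wr=(240,235,370,345) if nn=="scene" else (425,210,530,330); x0,y0,x1,y1=wr
    m[y0:y1,x0:x1]=b[y0:y1,x0:x1]
    k,l,st,c=cv2.connectedComponentsWithStats(m)
    for i in range(1,k):
        if st[i][4]>2000: print(n,"window",st[i],((c[i]+.5)/f-.5+o).round(2))
    for sl in(8,10,12,14): print("  predw",sl,hullc(nn,[(2+x,62-sl-r,21) for x in(-22,22) for r in(20,55)]).round(2))
E
```

```text
scene [ 344  312   96   72 1216] centroid px [268.58 203.  ]
  pred 0 [266.3 201.9]
  pred 8 [267.89 203.17]
  pred 10 [268.29 203.49]
  pred 12 [268.69 203.81]
  pred 14 [269.09 204.13]
scene window [ 259  257   98   73 3799] [257.97 196.15]
  predw 8 [257.49 195.91]
  predw 10 [257.87 196.21]
  predw 12 [258.25 196.52]
  predw 14 [258.64 196.82]
top [ 568  181   40  122 1293] centroid px [247.44 174.91]
  pred 0 [243.12 176.59]
  pred 8 [245.87 175.93]
  pred 10 [246.56 175.76]
  pred 12 [247.25 175.59]
  pred 14 [247.93 175.43]
top window [ 436  223   85   99 5701] [229.15 179.83]
  predw 8 [227.52 180.73]
  predw 10 [228.21 180.57]
  predw 12 [228.9 180.4]
  predw 14 [229.59 180.23]
scene10 [ 300  280   37   41 1176] centroid px [259.47 196.62]
scene10 [ 324  297   95   71 1162] centroid px [265.86 201.1 ]
  pred 0 [266.3 201.9]
  pred 8 [267.89 203.17]
  pred 10 [268.29 203.49]
  pred 12 [268.69 203.81]
  pred 14 [269.09 204.13]
  predw 8 [257.49 195.91]
  predw 10 [257.87 196.21]
  predw 12 [258.25 196.52]
  predw 14 [258.64 196.82]
```

All the differential readings agree on 12–14 mm of slide: ridge shift 12.0–13.7 mm between scene pictures, top view about 12.6 mm, TCP travel 13.8 mm to a hard stall. That is well over the 9.5 mm needed. The scene picture differs from the start only where the arm and the jig are. I'm handing the job in.

```bash
python3 - <<'E'
from bench import close_job
print(close_job())
E
```

```text
the job is handed in; nothing more can be done
None
```

I handed the job in at about 18.8 s of the 48 s. The cover is home against the stop and the flap is shut and tucked under the lip; no verdict was reported.

**What I did**
- **Cover:** I pushed the teal cover along its channel with closed fingers until the TCP stopped advancing at about 5 N.
- **Fold:** I folded the flap down from its outer side and pressed it flat with about 8 N.
- **Tuck:** I slid the flap under the lip until it stalled at about 7 N sideways. The pressing fingertip dragged it there by friction, so the thumb ridge itself was never pushed.
- **Release:** I lifted clear, and the flap stayed shut by itself.

**Last checks**
- **Cover position:** It lies flush with the stop. Its near edge read -49 to -52 mm in the jig frame, against about -54 mm expected, so that reading is a few mm off.
- **Flap tuck:** The slide came out at 12–14 mm from ridge and window readings and 13.8 mm from TCP travel; 9.5 mm is needed. One hand-picked edge reading in the scene view disagreed, at about 9 mm. The scene view's window centroid alone also read lower, about 10 mm. I judged these to be a bias of 1 pixel or less in that view, because the start-to-end ridge shift in the same view gave 12.0–13.7 mm.
- **Other things:** The scene picture changed only around the arm and the jig, and the wrist force was about zero.

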